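Put away the balance weights

ROBOT

A 6-joint arm with a two-finger parallel gripper is mounted at the origin on the work surface. World frame = base frame: x ahead of the robot, y to its left, z up, the work surface at z = 0. Lengths are in m, angles in degrees, forces in N, time in s.
With the tool pointing down it reaches from about 0.4 to 0.825 m from the base axis. Payload 7 kg.
Tool frame: the origin (TCP) lies between the finger pads; the fingertips stand 19 mm ahead of it and the grasp point (between the pads) is the TCP (r.tip_extent is the distance from the TCP to the fingertips, in m); z points along the fingers, y is the direction in which the jaws open and shut (so a half turn about z gives the same grasp; the last joint's range is limited). The gripper opens to 88 mm and grips with 3 to 60 N. Pads are 19 mm wide; open, the fingers measure 130 mm over their backs; the gripper's body (78 mm by 193 mm) begins 47 mm behind the grasp point.
Start: joints at [16.507, 20.546, 0.682, 0, -70.136, -16.507], TCP at [0.675, -0, 0.246] pointing down, gripper open.
Joint ranges: [-176.03, 176.03], [-82.01, 121.73], [-58.28, 71.71], [-173.87, 95.51], [-174.79, -0.11], [-173.66, 173.66]. Speed limits (degrees/s): [136.94, 136.94, 172.46, 180, 180, 180].

INTERFACE

Orientations are given as [roll, pitch, yaw] about the fixed x, y, z axes, in that order (R = Rz(yaw) Ry(pitch) Rx(roll)).
In Python, from plant import r, capture, workorder, spotter gives the robot as it stands.
- The arm moves only by the tool step_arm, never from a script. Its argument "motion" is a list of rows, each a list of 5 numbers: the finger opening in m, from 0 to 0.0876, then the shift along the tool's x, y, z in m, then the turn about the tool's z in rad. In form: [[grip, dx, dy, dz, roll], ...]. A call has 1 to 5 rows; each row is the pose to reach, as a shift and turn from the pose commanded when the call began, along the tool's axes at that moment; what a row does not reach only later rows make up. A row lasts 1/8 s, in which the tool goes at most 62.5 mm and 10.7 degrees, less where a joint would pass 70% of its speed; a pose out of reach is approached as far as the arm can. A call with a gripper value outside its range is refused whole. The fingers move at their own pace and stop on an object; "newtons" is the grip in N (left out, the last holds). Time passes only in rows, so rows that repeat a pose let the fingers close. It gives the time, the measured TCP pose, the force and the opening at its end, in the units of the state.
- r.get_state(): the state, without advancing time (a new reading comes with each control period).
- capture(name): name is "scene" or "side" or "wrist"; returns a dict with "image" (384x512x3 uint8, red, green, blue), "z_map" (384x512 float32, m along the optical axis (not along the pixel's ray), 0 where there is no reading), "fx", "fy", "cx", "cy" (pixels), "pose" (4x4, takes a point from camera to world coordinates). Camera axes: x right, y down, z forward; pixel columns grow to the right and rows downward; lengths in m; the calibration is good to about 2 mm. A picture is of the moment at which its call begins.
- workorder.close_job(): hands the job in, once; it reports no verdict.
Trained networks look in the newest picture that a camera, given by its name, has taken for a name from the list of things; names that differ only in an ending like _2 or _b are one class to them, and where a whole thing is asked for, a point or a joint stands for the part that bears it (a point fixed in the world has none). Each returns a list of dicts, best first, with "p" (0 to 1); they miss things now and then, are a little off and sometimes report something else, mostly with a low value. They report only what shows in the picture. A call takes as long as a camera call.
- spotter.regions_of(camera, label): "mask" (384x512 bool, what is visible of it).
- spotter.tip_of(camera, label): "location" ([x, y, z] in m, in world coordinates, good to about 4 mm: a listed point, or the origin of a listed thing).
The state is a dict: "time_s": time; "joints": joint angles; "qd": joint speeds; "joint_torque": joint torques, N m; "tcp_pos": TCP position; "eef_rot": TCP orientation; "contact_force": force on the tool from outside, world axes, zero at the start; "moment": the same for the moment, N m; "gripper_width": finger opening in m.
Only numpy, scipy, OpenCV 4.12 (cv2) and the standard library are available. Lean on these libraries where they do the work, as an engineer would, in place of code of your own. Each camera call takes 0.05 s, during which the arm holds its last target.

TASK

Put away the balance's weights: stand each knobbed weight upright in the storage cup of its knob's colour, setting it down gently rather than dropping it, and drop both flat rings into the black tube, the dark steel ring at the bottom and the brass ring flat on top of it. Let go of everything, and do not tip or shove the glass beaker.

Things in the scene. Friction and masses are not known exactly. Their poses are not given: they have to be found in the camera images.
- weight_red: Loose brass balance weight, standing upright. Body 44 mm diameter, 30 mm high; thin neck (14 mm diameter) from 30 to 38 mm; red cylindrical knob, 24 mm diameter, from 38 to 62 mm above the underside. About 360 g. Grip the knob from above, fingertips between 32 and 42 mm above the underside (lower strikes the body). Origin: centre of the underside, z up along the axis; round.
- weight_green: Loose brass balance weight, standing upright. Body 40 mm diameter, 30 mm high; thin neck (14 mm diameter) from 30 to 38 mm; green cylindrical knob, 24 mm diameter, from 38 to 62 mm above the underside. About 300 g. Grip the knob from above, fingertips between 32 and 42 mm above the underside (lower strikes the body). Origin: centre of the underside, z up along the axis; round.
- weight_blue: Loose brass balance weight, standing upright. Body 36 mm diameter, 30 mm high; thin neck (14 mm diameter) from 30 to 38 mm; blue cylindrical knob, 24 mm diameter, from 38 to 62 mm above the underside. About 240 g. Grip the knob from above, fingertips between 32 and 42 mm above the underside (lower strikes the body). Origin: centre of the underside, z up along the axis; round.
- ring_steel: Loose flat dark grey steel ring weight lying flat on the table: 50 mm outer diameter, 22 mm hole, 18 mm thick, about 220 g. Grip it across its outer diameter. Origin: centre of the underside (on the axis of the hole), z along the axis, up. Round, so yaw does not matter.
- ring_brass: Loose flat yellow brass ring weight lying flat on the table: 50 mm outer diameter, 22 mm hole, 18 mm thick, about 230 g. Grip it across its outer diameter. Origin: centre of the underside (on the axis of the hole), z along the axis, up. Round, so yaw does not matter.
- cup_red: Red plastic storage cup fixed to the table: shallow round dish, 62 mm inner and 70 mm outer diameter, rim 12 mm above the table, floor 4 mm above the table (9 mm of play all round its weight). Origin: centre of the underside, on the table; z up.
- cup_green: Green plastic storage cup fixed to the table: shallow round dish, 58 mm inner and 66 mm outer diameter, rim 12 mm above the table, floor 4 mm above the table (9 mm of play all round its weight). Origin: centre of the underside, on the table; z up.
- cup_blue: Blue plastic storage cup fixed to the table: shallow round dish, 54 mm inner and 62 mm outer diameter, rim 12 mm above the table, floor 4 mm above the table (9 mm of play all round its weight). Origin: centre of the underside, on the table; z up.
- tube: Short black plastic tube fixed upright on the table, closed below. Slick bore 55 mm diameter (2.5 mm play round a ring) from its floor, 6 mm above the table, up to 32 mm; above that a funnel mouth widens to about 65 mm inner, 74 mm outer diameter at the rim, 44 mm above the table. A level ring let go in the funnel, held by its upper half, slides home by itself. Origin: centre of the underside, on the table; z up.
- beaker: Empty loose glass beaker, 68 mm diameter at the rim, 90 mm high, 150 g, standing among the things; a bystander, to be left alone. Origin: centre of the underside, z up.

How it is judged (in metres and radians):
At the end, for the whole second after the job is handed in: Each weight upright (0.1 rad) in its colour's cup, centres within 13 mm, underside under 8 mm high; steel ring on the tube's floor (underside at 6 mm), brass ring on it (24 mm), each within 4 mm in height, 5 mm of the axis, level within 0.12 rad; all released and at rest (under 0.02 m/s) (horizontal distance between weight_red and cup_red below 0.013 m and z of weight_red in the frame of cup_red between 0 and 0.008 m and angle between each of weight_red, weight_green, weight_blue's own z axis and vertical below 0.1 rad and linear speed of each of weight_red, weight_green, weight_blue, ring_steel, ring_brass below 0.02 m/s and horizontal distance between weight_green and cup_green below 0.013 m and z of weight_green in the frame of cup_green between 0 and 0.008 m and horizontal distance between weight_blue and cup_blue below 0.013 m and z of weight_blue in the frame of cup_blue between 0 and 0.008 m and horizontal distance between each of ring_steel, ring_brass and tube below 0.005 m and z of ring_steel in the frame of tube between 0.002 and 0.01 m and angle between the z axis of each of ring_steel, ring_brass and the z axis of tube, either way round below 0.12 rad and z of ring_brass in the frame of tube between 0.02 and 0.028 m); the robot touches nothing.
It fails at once if the red weight falls freely (faster than 0.7 m/s, clear of the fingers) (linear speed of weight_red above 0.7 m/s and contact force between weight_red and the fingers below 0.1 N).
It fails at once if the green weight falls freely (faster than 0.7 m/s, clear of the fingers) (linear speed of weight_green above 0.7 m/s and contact force between weight_green and the fingers below 0.1 N).
It fails at once if the blue weight falls freely (faster than 0.7 m/s, clear of the fingers) (linear speed of weight_blue above 0.7 m/s and contact force between weight_blue and the fingers below 0.1 N).
It fails at once if the glass beaker is tipped or shoved more than 25 mm (angle between beaker's own z axis and vertical above 0.35 rad or distance of beaker from where it was at the start of the episode above 0.025 m).
It also fails if it takes over 120 s, if anything falls off the work surface, if the arm or the gripper's body presses on something with over 40 N, if the wrist force passes 120 N, or if a joint passes its speed limit or range.

## Working session

There is one attempt and no reset: what is moved stays moved. The work goes in short steps, Python scripts to look and compute and a tool call to move; the robot and the scene stay as the last step left them, time stands still between calls to the robot, and variables do not carry over. Pictures are saved under pics/ and viewed, and the job is handed in when it is done.

Besides the shell and the picture viewer there is one more tool, called as name(argument=value, ...), one argument or row to a line, values as JSON. step_arm: Moves the arm, as the interface text tells. Its arguments: {"type":"object","properties":{"motion":{"type":"array","items":{"type":"array","items":{"type":"number"}}},"newtons":{"type":"number"}},"required":["motion"]}

```bash
ls; mkdir -p pics
cat > h.py <<'E'
import numpy as np,cv2
from plant import r,capture,workorder,spotter
N=["weight_red","weight_green","weight_blue","ring_steel","ring_brass","cup_red","cup_green","cup_blue","tube","beaker"]
def save(c,n): cv2.imwrite(f"pics/{n}.png",c["image"][:,:,::-1])
def pts(c,mask=None):
    z=c["z_map"]; v,u=np.nonzero((z>0)&(mask if mask is not None else True))
    d=z[v,u]; P=np.stack([(u-c["cx"])/c["fx"]*d,(v-c["cy"])/c["fy"]*d,d,np.ones_like(d)])
    return (c["pose"]@P)[:3].T
E
python3 - <<'E'
from h import *
s=r.get_state(); print(s)
cs={}
for n in ("scene","side"):
    c=capture(n); save(c,n+"0"); print(n,c["pose"].round(3).tolist(),c["fx"])
    for o in N:
        L=spotter.tip_of(n,o)
        print(o,[(round(d["p"],2),np.round(d["location"],4).tolist()) for d in L[:3]])
E
```

```text
pics
{'time_s': 0.0, 'joints': array([ 1.65069548e+01,  2.05899062e+01,  6.31894932e-01, -1.97880933e-02,
       -7.01369217e+01, -1.65074055e+01]), 'qd': array([-0.01943753,  0.00406559,  0.02062677,  0.11662816, -0.00175825,
        0.07887759]), 'joint_torque': array([-8.00930356e-04, -5.82726967e+01,  2.93058443e+01,  6.99745238e+00,
        6.93249181e-03, -2.06530804e-04]), 'tcp_pos': array([ 6.74518197e-01, -3.26916692e-05,  2.44626706e-01]), 'eef_rot': array([ 1.79903694e+02, -9.14143570e-03, -9.00071819e+01]), 'contact_force': array([ 0.52757758, -0.57704832, -1.3187835 ]), 'moment': array([0.00971363, 0.01703485, 0.03238183]), 'gripper_width': 0.08783765966191007}
scene [[-0.218, 0.733, -0.645, 1.092], [0.976, 0.168, -0.139, 0.137], [0.007, -0.659, -0.752, 0.698], [0.0, 0.0, 0.0, 1.0]] 382.8395403997473
weight_red [(0.67, [0.372, -0.2939, -0.0065])]
weight_green [(0.56, [0.5477, -0.3992, -0.0001])]
weight_blue [(0.59, [0.4708, 0.0137, -0.0019])]
ring_steel [(0.6, [0.5347, 0.3876, 0.0008])]
ring_brass []
cup_red [(0.98, [0.6215, 0.1962, -0.0022])]
cup_green [(0.79, [0.4536, 0.1703, -0.0011])]
cup_blue [(0.82, [0.6346, -0.2167, 0.0])]
tube [(0.67, [0.3709, 0.2905, -0.0015]), (0.5, [0.4523, 0.1718, -0.0029])]
beaker [(0.66, [0.6815, -0.014, 0.0007])]
side [[0.879, -0.273, 0.391, 0.122], [-0.476, -0.543, 0.691, -0.713], [0.024, -0.794, -0.607, 0.662], [0.0, 0.0, 0.0, 1.0]] 415.74355437109415
weight_red [(0.29, [0.4696, 0.0174, 0.0038])]
weight_green [(0.97, [0.545, -0.3986, 0.0038])]
weight_blue [(0.63, [0.4657, 0.0143, 0.0016])]
ring_steel [(0.69, [0.5377, 0.3931, -0.0011]), (0.16, [0.3708, -0.2913, -0.001])]
ring_brass [(0.62, [0.4573, -0.1706, 0.0021])]
cup_red [(0.68, [0.6189, 0.194, 0.0025])]
cup_green [(0.63, [0.4586, 0.172, -0.0022])]
cup_blue [(0.91, [0.6349, -0.2123, -0.001])]
tube [(0.7, [0.3712, 0.2898, 0.0012])]
beaker [(0.98, [0.6764, -0.0148, -0.0005])]
```

View pics/scene0.png

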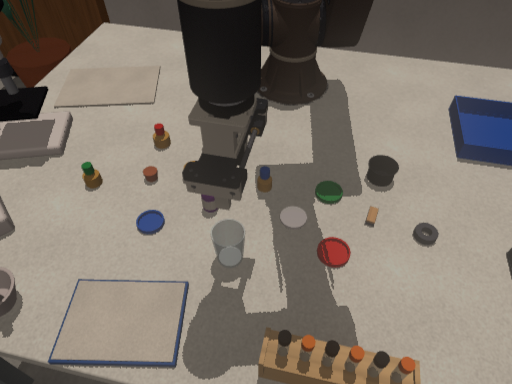

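View pics/side0.png

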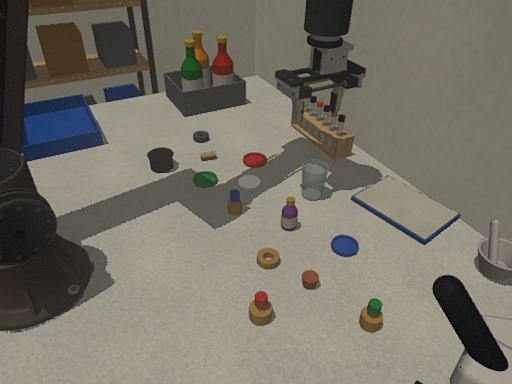

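The scene picture shows the red weight at (161,136), green at (91,175), blue at (264,179) and the steel ring at (426,233). The tube is at (381,170), and the cups are at (334,251) red, (329,191) green and (150,221) blue. The beaker is at (229,243). The brass ring is hidden there by the gripper but shows in the side view at (268,258), next to a copper disc and a purple bottle that aren't on the list. Next I'll refine the positions with depth.

```bash
cat > m.py <<'E'
from h import *
from scipy.optimize import least_squares
def top(P,x,y,z0,z1,R):
    k=(np.hypot(P[:,0]-x,P[:,1]-y)<R)&(P[:,2]>z0)&(P[:,2]<z1); return P[k]
EST={"weight_red":(.371,-.293,.058,.070,.022),"weight_green":(.546,-.399,.058,.070,.022),"weight_blue":(.468,.014,.058,.070,.022),
"ring_steel":(.536,.390,.0145,.024,.035),"ring_brass":(.457,-.171,.0145,.024,.035),
"cup_red":(.620,.195,.0095,.016,.042),"cup_green":(.456,.171,.0095,.016,.042),"cup_blue":(.635,-.214,.0095,.016,.042),"tube":(.371,.290,.040,.050,.045)}
def run(cams,names=EST):
    for n in cams:
        c=capture(n);P=pts(c)
        for o in names:
            Q=top(P,*EST[o])
            if len(Q)<6: print(n,o,len(Q));continue
            (cx,cy),rad=cv2.minEnclosingCircle(Q[:,:2].astype(np.float32))
            print(n,o,len(Q),"z",np.median(Q[:,2]).round(4),"mean",Q[:,:2].mean(0).round(4),"mid",((Q.max(0)+Q.min(0))/2)[:2].round(4),"enc",round(cx,4),round(cy,4),"r",round(rad,4))
if __name__=="__main__": run(("scene","side"))
E
python3 m.py
```

```text
scene weight_red 45 z 0.0611 mean [ 0.376  -0.2904] mid [ 0.3755 -0.2908] enc 0.3747 -0.2909 r 0.0123
scene weight_green 65 z 0.061 mean [ 0.5496 -0.3998] mid [ 0.5506 -0.4005] enc 0.5506 -0.4001 r 0.0123
scene weight_blue 58 z 0.0611 mean [0.4704 0.0141] mid [0.4706 0.0138] enc 0.4704 0.0144 r 0.0118
scene ring_steel 284 z 0.0178 mean [0.5347 0.3894] mid [0.5336 0.3892] enc 0.5335 0.3893 r 0.0255
scene ring_brass 7 z 0.0174 mean [ 0.4465 -0.1869] mid [ 0.4504 -0.1864] enc 0.4508 -0.1864 r 0.0174
scene cup_red 183 z 0.0114 mean [0.6256 0.1964] mid [0.6237 0.1963] enc 0.6237 0.1963 r 0.0356
scene cup_green 122 z 0.0111 mean [0.4573 0.1711] mid [0.4564 0.1698] enc 0.4556 0.1699 r 0.0339
scene cup_blue 137 z 0.0114 mean [ 0.6364 -0.2141] mid [ 0.6354 -0.2136] enc 0.6351 -0.2134 r 0.032
scene tube 150 z 0.043 mean [0.3686 0.2905] mid [0.37   0.2891] enc 0.3705 0.2892 r 0.0379
side weight_red 117 z 0.0616 mean [ 0.374  -0.2932] mid [ 0.374  -0.2924] enc 0.375 -0.2918 r 0.0125
side weight_green 122 z 0.0619 mean [ 0.5481 -0.402 ] mid [ 0.549  -0.4012] enc 0.5495 -0.4015 r 0.0128
side weight_blue 55 z 0.0612 mean [0.4693 0.0112] mid [0.4697 0.0137] enc 0.4689 0.0135 r 0.0135
side ring_steel 84 z 0.017 mean [0.5328 0.3874] mid [0.5335 0.3898] enc 0.534 0.3886 r 0.025
side ring_brass 265 z 0.0177 mean [ 0.4584 -0.1745] mid [ 0.4589 -0.1727] enc 0.4599 -0.1727 r 0.026
side cup_red 64 z 0.011 mean [0.6241 0.1967] mid [0.6245 0.1956] enc 0.6245 0.1949 r 0.0372
side cup_green 75 z 0.0108 mean [0.4581 0.169 ] mid [0.4568 0.1688] enc 0.4569 0.1688 r 0.0345
side cup_blue 118 z 0.0118 mean [ 0.6334 -0.2173] mid [ 0.635  -0.2151] enc 0.6349 -0.2152 r 0.0317
side tube 98 z 0.0426 mean [0.3718 0.2919] mid [0.3727 0.2878] enc 0.3722 0.2877 r 0.0388
```

Run:
```python
from h import *
c=capture("side");P=pts(c);c2=capture("scene");P=np.vstack([P,pts(c2)])
k=(P[:,2]>.03)&(P[:,2]<.15)&(P[:,0]>.25)&(P[:,0]<.85)&(abs(P[:,1])<.5)
P=P[k];im=np.zeros((100,60),np.uint8)
im[((P[:,1]+.5)*100).astype(int).clip(0,99),((P[:,0]-.25)*100).astype(int).clip(0,59)]=255
n,l,s,ce=cv2.connectedComponentsWithStats(im)
lab=l[((P[:,1]+.5)*100).astype(int).clip(0,99),((P[:,0]-.25)*100).astype(int).clip(0,59)]
for i in range(1,n):
    Q=P[lab==i]
    if len(Q)>15: print(len(Q),Q.min(0).round(3),Q.max(0).round(3))
```

```text
443 [ 0.831 -0.458  0.03 ] [ 0.85  -0.383  0.057]
475 [ 0.53  -0.421  0.03 ] [ 0.568 -0.379  0.065]
442 [ 0.356 -0.313  0.03 ] [ 0.395 -0.274  0.065]
431 [ 0.54  -0.116  0.03 ] [ 0.579 -0.08   0.087]
1835 [ 0.647 -0.051  0.03 ] [0.716 0.019 0.092]
285 [ 0.453 -0.003  0.03 ] [0.487 0.029 0.065]
611 [0.838 0.093 0.03 ] [0.85  0.318 0.072]
550 [0.333 0.251 0.03 ] [0.409 0.327 0.047]
41 [0.84  0.336 0.032] [0.849 0.347 0.071]
18 [0.25  0.486 0.031] [0.252 0.5   0.053]
```

step_arm(
  motion=[
    [0.06,-0.005,0.06,0,0],
    [0.06,-0.014,0.12,0,0],
    [0.06,-0.014,0.18,0.03,0],
    [0.06,-0.014,0.205,0.08,0],
    [0.06,-0.014,0.205,0.12,0],
  ],
  newtons=25,
)

```text
time_s: 1.92
tcp_pos: [0.4678, 0.0138, 0.1251]
eef_rot: [-179.9, 0.1, -90.0]
contact_force: [0.1, -1.2, 0.8]
gripper_width: 0.0605
```

step_arm(
  motion=[
    [0.06,0,0,0.0,0],
    [0.06,0,0,0.0,0],
  ],
)

```text
time_s: 2.17
tcp_pos: [0.4713, 0.0143, 0.127]
eef_rot: [-179.9, 0.0, -90.0]
contact_force: [0.7, -0.7, 0.5]
gripper_width: 0.06
```

step_arm(
  motion=[
    [0.06,0,0,0.03,0],
    [0.06,0,0,0.055,0],
    [0.06,0,0,0.069,0],
    [0.06,0,0,0.069,0],
    [0.015,0,0,0.069,0],
  ],
)

```text
time_s: 2.8
tcp_pos: [0.4709, 0.0143, 0.0576]
eef_rot: [-179.9, 0.0, -90.0]
contact_force: [-0.2, -0.5, 0.3]
gripper_width: 0.0546
```

step_arm(
  motion=[
    [0.015,0,0,0,0],
    [0.015,0,0,0,0],
    [0.015,0,0,0,0],
    [0.015,0,0,0,0],
  ],
)

```text
time_s: 3.3
tcp_pos: [0.4699, 0.0139, 0.0567]
eef_rot: [180.0, -0.0, -90.0]
contact_force: [-1.4, 0.1, 2.1]
gripper_width: 0.0235
```

step_arm(
  motion=[
    [0.015,0,0,-0.03,0],
    [0.015,0,0,-0.08,0],
    [0.015,0,0,-0.12,0],
    [0.015,0.04,-0.03,-0.12,0],
    [0.015,0.08,-0.058,-0.12,0],
  ],
)

```text
time_s: 3.92
tcp_pos: [0.5288, -0.0664, 0.1773]
eef_rot: [-179.9, 0.0, -89.9]
contact_force: [0.4, 0.5, -2.1]
gripper_width: 0.0235
```

step_arm(
  motion=[
    [0.015,0.045,-0.032,0,0],
    [0.015,0.09,-0.065,0,0],
    [0.015,0.13,-0.094,0,0],
    [0.015,0.148,-0.107,0,0],
    [0.015,0.148,-0.107,0,0],
  ],
)

```text
time_s: 4.55
tcp_pos: [0.6349, -0.2154, 0.1748]
eef_rot: [179.9, 0.0, -90.1]
contact_force: [-0.4, 0.9, -2.9]
gripper_width: 0.0232
```

step_arm(
  motion=[
    [0.015,0,0,0.03,0],
    [0.015,0,0,0.07,0],
    [0.015,0,0,0.095,0],
    [0.015,0,0,0.105,0],
    [0.015,0,0,0.105,0],
  ],
)

```text
time_s: 5.18
tcp_pos: [0.6347, -0.2136, 0.0713]
eef_rot: [179.9, 0.0, -90.0]
contact_force: [0.4, -0.6, -2.1]
gripper_width: 0.0235
```

step_arm(
  motion=[
    [0.015,0,0,0.005,0],
    [0.015,0,0,0.009,0],
    [0.015,0,0,0.011,0],
    [0.015,0,0,0.0115,0],
    [0.015,0,0,0.0115,0],
  ],
)

```text
time_s: 5.8
tcp_pos: [0.6351, -0.214, 0.0607]
eef_rot: [-180.0, -0.0, -90.0]
contact_force: [-2.1, 1.9, 4.1]
gripper_width: 0.0233
```

Contact force shows the weight is on the cup floor, so I'm letting go.

step_arm(
  motion=[
    [0.03,0,0,0,0],
    [0.055,0,0,0,0],
    [0.06,0,0,0,0],
    [0.06,0,0,-0.03,0],
    [0.06,0,0,-0.08,0],
  ],
)

```text
time_s: 6.42
tcp_pos: [0.6337, -0.2139, 0.1387]
eef_rot: [179.7, 0.0, -90.0]
contact_force: [1.4, -0.1, 0.2]
gripper_width: 0.059
```

Run:
```python
from h import *
c=capture("side");save(c,"side1");c2=capture("scene");save(c2,"scene1")
for n,q in (("side",c),("scene",c2)):
    P=pts(q);k=(np.hypot(P[:,0]-.635,P[:,1]+.214)<.03)&(P[:,2]>.055)&(P[:,2]<.072);Q=P[k]
    print(n,len(Q),Q.mean(0) if len(Q) else 0,Q.min(0),Q.max(0))
import m
m.run(("scene","side"),["ring_brass","weight_green"])
```

```text
side 98 [ 0.63293621 -0.21654888  0.06347208] [ 0.62199892 -0.22671777  0.05509088] [ 0.64534167 -0.2034481   0.06822746]
scene 107 [ 0.63722036 -0.2111095   0.06355132] [ 0.62307013 -0.22312902  0.05517893] [ 0.64700741 -0.20149942  0.06861522]
scene ring_brass 184 z 0.0172 mean [ 0.4597 -0.1721] mid [ 0.4588 -0.1719] enc 0.4581 -0.1721 r 0.0263
scene weight_green 60 z 0.0613 mean [ 0.5494 -0.4001] mid [ 0.5493 -0.4003] enc 0.5499 -0.4005 r 0.0124
side ring_brass 263 z 0.0175 mean [ 0.4584 -0.1746] mid [ 0.4592 -0.1727] enc 0.4585 -0.173 r 0.0263
side weight_green 121 z 0.0619 mean [ 0.5483 -0.4019] mid [ 0.5491 -0.4012] enc 0.5497 -0.4016 r 0.0127
```

step_arm(
  motion=[
    [0.06,0.05,0.022,-0.02,0],
    [0.06,0.1,0.045,-0.02,0],
    [0.06,0.15,0.068,-0.01,0],
    [0.06,0.187,0.0855,0.0,0],
    [0.06,0.187,0.0855,0.03,0],
  ],
)

```text
time_s: 7.25
tcp_pos: [0.5481, -0.4039, 0.1095]
eef_rot: [-180.0, -0.0, -90.2]
contact_force: [0.8, -0.3, -0.5]
gripper_width: 0.0599
```

step_arm(
  motion=[
    [0.06,0,0,0.03,0],
    [0.06,0,0,0.05,0],
    [0.06,0,0,0.0535,0],
    [0.06,0,0,0.0535,0],
    [0.06,0,0,0.0535,0],
  ],
)

```text
time_s: 7.88
tcp_pos: [0.5501, -0.4012, 0.0575]
eef_rot: [-179.9, -0.0, -90.0]
contact_force: [-1.1, 0.2, -1.2]
gripper_width: 0.0602
```

step_arm(
  motion=[
    [0.015,0,0,0,0],
    [0.015,0,0,0,0],
    [0.015,0,0,0,0],
    [0.015,0,0,0,0],
  ],
)

```text
time_s: 8.38
tcp_pos: [0.5495, -0.401, 0.0567]
eef_rot: [-180.0, -0.0, -90.0]
contact_force: [-1.0, -0.1, 1.9]
gripper_width: 0.0256
```

step_arm(
  motion=[
    [0.015,0,0,-0.03,0],
    [0.015,0,0,-0.08,0],
    [0.015,0,0,-0.13,0],
    [0.015,-0.04,0.006,-0.14,0],
    [0.015,-0.09,0.015,-0.14,0],
  ],
)

```text
time_s: 9.0
tcp_pos: [0.5344, -0.3106, 0.197]
eef_rot: [-179.9, 0.0, -90.1]
contact_force: [1.7, 1.3, -3.3]
gripper_width: 0.0238
```

step_arm(
  motion=[
    [0.015,-0.055,0.009,0,0],
    [0.015,-0.11,0.018,0,0],
    [0.015,-0.165,0.027,0,0],
    [0.015,-0.22,0.036,0,0],
    [0.015,-0.275,0.045,0,0],
  ],
)

```text
time_s: 9.62
tcp_pos: [0.4885, -0.0344, 0.1963]
eef_rot: [180.0, 0.0, -90.0]
contact_force: [0.8, 0.3, -2.3]
gripper_width: 0.0235
```

step_arm(
  motion=[
    [0.015,-0.055,0.009,0,0],
    [0.015,-0.11,0.018,0,0],
    [0.015,-0.16,0.025,0,0],
    [0.015,-0.195,0.031,0,0],
    [0.015,-0.205,0.033,0,0],
  ],
)

```text
time_s: 10.25
tcp_pos: [0.4557, 0.1707, 0.1962]
eef_rot: [180.0, -0.0, -89.9]
contact_force: [-1.0, -0.6, -2.5]
gripper_width: 0.0236
```

step_arm(
  motion=[
    [0.015,0,0,0.03,0],
    [0.015,0,0,0.08,0],
    [0.015,0,0,0.115,0],
    [0.015,0,0,0.125,0],
    [0.015,0,0,0.125,0],
  ],
)

```text
time_s: 10.88
tcp_pos: [0.4566, 0.1687, 0.0716]
eef_rot: [180.0, -0.0, -90.0]
contact_force: [0.8, 0.1, -2.1]
gripper_width: 0.0231
```

step_arm(
  motion=[
    [0.015,0,0,0.005,0],
    [0.015,0,0,0.009,0],
    [0.015,0,0,0.011,0],
    [0.015,0,0,0.0115,0],
    [0.015,0,0,0.0115,0],
  ],
)

```text
time_s: 11.5
tcp_pos: [0.4571, 0.169, 0.0619]
eef_rot: [-179.9, 0.0, -89.9]
contact_force: [-3.8, -3.1, 16.5]
gripper_width: 0.0234
```

step_arm(
  motion=[
    [0.015,0,0,-0.0008,0],
    [0.03,0,0,-0.001,0],
    [0.055,0,0,-0.001,0],
    [0.06,0,0,-0.001,0],
    [0.06,0,0,-0.03,0],
  ],
)

```text
time_s: 12.12
tcp_pos: [0.4553, 0.168, 0.0886]
eef_rot: [179.8, -0.2, -90.0]
contact_force: [-0.2, 0.2, 0.9]
gripper_width: 0.0545
```

step_arm(
  motion=[
    [0.06,0,0,-0.05,0],
    [0.06,0,0,-0.09,0],
  ],
)

```text
time_s: 12.38
tcp_pos: [0.4566, 0.1691, 0.1817]
eef_rot: [-180.0, 0.0, -90.0]
contact_force: [0.9, 0.8, 0.2]
gripper_width: 0.0601
```

```bash
cat > k.py <<'E'
from h import *
def knob(x,y,cams=("side","scene"),z0=.055,z1=.073,R=.03):
  for n in cams:
    P=pts(capture(n));k=(np.hypot(P[:,0]-x,P[:,1]-y)<R)&(P[:,2]>z0)&(P[:,2]<z1);Q=P[k]
    if len(Q): print(n,len(Q),"mid",((Q.min(0)+Q.max(0))/2).round(4),"max",Q.max(0).round(4))
E
python3 - <<'E'
from k import *
knob(.456,.169)
import m
m.run(("scene","side"),["weight_red"])
E
```

```text
side 61 mid [0.4579 0.1652 0.0611] max [0.4691 0.1768 0.0671]
scene 90 mid [0.4585 0.1679 0.0616] max [0.4698 0.1794 0.068 ]
scene weight_red 45 z 0.0611 mean [ 0.376  -0.2908] mid [ 0.3757 -0.2906] enc 0.3752 -0.2926 r 0.0126
side weight_red 115 z 0.0616 mean [ 0.3739 -0.2931] mid [ 0.3744 -0.2923] enc 0.3743 -0.2926 r 0.0124
```

step_arm(
  motion=[
    [0.06,0.055,0.0,0,0],
    [0.06,0.11,0.0,0,0],
    [0.06,0.165,0.005,0,0],
    [0.06,0.22,0.01,0,0],
    [0.06,0.275,0.025,0,0],
  ],
)

```text
time_s: 13.2
tcp_pos: [0.4306, -0.1077, 0.1787]
eef_rot: [179.9, -0.0, -90.0]
contact_force: [1.2, -0.6, 0.5]
gripper_width: 0.0601
```

step_arm(
  motion=[
    [0.06,0.055,0.015,0,0],
    [0.06,0.11,0.035,0.02,0],
    [0.06,0.16,0.05,0.04,0],
    [0.06,0.186,0.0565,0.06,0],
    [0.06,0.186,0.0565,0.07,0],
  ],
)

```text
time_s: 13.82
tcp_pos: [0.3728, -0.293, 0.1074]
eef_rot: [179.8, 0.1, -90.2]
contact_force: [0.2, -0.2, -0.4]
gripper_width: 0.06
```

step_arm(
  motion=[
    [0.06,0,0,0.03,0],
    [0.06,0,0,0.05,0],
    [0.06,0,0,0.0535,0],
    [0.06,0,0,0.0535,0],
    [0.06,0,0,0.0535,0],
  ],
)

```text
time_s: 14.45
tcp_pos: [0.3756, -0.292, 0.0573]
eef_rot: [-179.9, -0.0, -90.0]
contact_force: [-0.6, -1.1, 1.0]
gripper_width: 0.0601
```

step_arm(
  motion=[
    [0.015,0,0,0,0],
    [0.015,0,0,0,0],
    [0.015,0,0,0,0],
    [0.015,0,0,0,0],
    [0.015,0,0,-0.02,0],
  ],
)

```text
time_s: 15.08
tcp_pos: [0.3734, -0.2915, 0.0753]
eef_rot: [179.8, 0.1, -90.0]
contact_force: [-0.3, 0.1, -2.6]
gripper_width: 0.0234
```

step_arm(
  motion=[
    [0.015,0,0,-0.05,0],
    [0.015,0,0,-0.1,0],
    [0.015,-0.03,-0.015,-0.12,0],
    [0.015,-0.075,-0.038,-0.12,0],
    [0.015,-0.12,-0.061,-0.12,0],
  ],
)

```text
time_s: 15.7
tcp_pos: [0.4359, -0.1707, 0.1965]
eef_rot: [-180.0, 0.0, -90.1]
contact_force: [0.4, -0.2, -4.5]
gripper_width: 0.0233
```

step_arm(
  motion=[
    [0.015,-0.048,-0.0245,0,0],
    [0.015,-0.096,-0.049,0,0],
    [0.015,-0.144,-0.0735,0,0],
    [0.015,-0.192,-0.098,0,0],
    [0.015,-0.24,-0.122,0,0],
  ],
)

```text
time_s: 16.32
tcp_pos: [0.558, 0.0696, 0.1959]
eef_rot: [179.9, -0.0, -90.0]
contact_force: [-0.0, -0.7, -2.6]
gripper_width: 0.0236
```

step_arm(
  motion=[
    [0.015,-0.048,-0.0245,0,0],
    [0.015,-0.09,-0.046,0,0],
    [0.015,-0.12,-0.062,0,0],
    [0.015,-0.128,-0.066,0,0],
    [0.015,-0.128,-0.066,0.02,0],
  ],
)

```text
time_s: 16.95
tcp_pos: [0.6246, 0.1968, 0.1768]
eef_rot: [-179.9, 0.0, -90.0]
contact_force: [1.0, -0.5, -3.4]
gripper_width: 0.024
```

step_arm(
  motion=[
    [0.015,0,0,0.03,0],
    [0.015,0,0,0.07,0],
    [0.015,0,0,0.1,0],
    [0.015,0,0,0.105,0],
    [0.015,0,0,0.105,0],
  ],
)

```text
time_s: 17.58
tcp_pos: [0.6242, 0.1957, 0.0719]
eef_rot: [180.0, -0.0, -90.0]
contact_force: [0.3, -0.0, -2.6]
gripper_width: 0.0236
```

step_arm(
  motion=[
    [0.015,0,0,0.005,0],
    [0.015,0,0,0.009,0],
    [0.015,0,0,0.0105,0],
    [0.015,0,0,0.0108,0],
    [0.015,0,0,0.0108,0],
  ],
)

```text
time_s: 18.2
tcp_pos: [0.6241, 0.1959, 0.0617]
eef_rot: [-180.0, -0.0, -90.0]
contact_force: [-3.0, -1.7, 5.8]
gripper_width: 0.0234
```

step_arm(
  motion=[
    [0.03,0,0,0,0],
    [0.055,0,0,0,0],
    [0.06,0,0,0,0],
    [0.06,0,0,-0.03,0],
    [0.075,0,0,-0.08,0],
  ],
)

```text
time_s: 18.82
tcp_pos: [0.623, 0.1954, 0.1396]
eef_rot: [179.8, -0.1, -90.0]
contact_force: [1.2, 0.1, -0.2]
gripper_width: 0.0645
```

Run:
```python
from k import *
knob(.624,.196)
knob(.635,-.214,("side",))
import m
m.run(("scene","side"),["ring_steel","tube"])
print(r.get_state()["tcp_pos"])
```

```text
side 51 mid [0.6249 0.1943 0.0614] max [0.6366 0.2061 0.0677]
scene 79 mid [0.6265 0.1954 0.0617] max [0.6369 0.2066 0.0683]
side 97 mid [ 0.6346 -0.213   0.0615] max [ 0.6465 -0.2002  0.068 ]
scene ring_steel 283 z 0.0178 mean [0.5345 0.3895] mid [0.5331 0.3889] enc 0.5331 0.3891 r 0.0262
scene tube 71 z 0.0428 mean [0.3669 0.3126] mid [0.3713 0.3109] enc 0.3713 0.2979 r 0.0357
side ring_steel 80 z 0.0172 mean [0.5327 0.3868] mid [0.533  0.3888] enc 0.5341 0.3874 r 0.0255
side tube 103 z 0.0423 mean [0.3724 0.2906] mid [0.3727 0.2881] enc 0.3753 0.2883 r 0.0397
[0.62379295 0.19602645 0.14073075]
```

step_arm(
  motion=[
    [0.075,-0.05,0.023,0,0],
    [0.075,-0.1,0.046,0,0],
    [0.075,-0.15,0.07,0,0],
    [0.075,-0.193,0.0905,0.03,0],
    [0.075,-0.193,0.0905,0.06,0],
  ],
)

```text
time_s: 19.7
tcp_pos: [0.5315, 0.3917, 0.0788]
eef_rot: [180.0, -0.0, -89.8]
contact_force: [0.0, -0.4, -0.7]
gripper_width: 0.0748
```

step_arm(
  motion=[
    [0.075,0,0,0.03,0],
    [0.075,0,0,0.047,0],
    [0.075,0,0,0.051,0],
    [0.075,0,0,0.051,0],
    [0.075,0,0,0.051,0],
  ],
)

```text
time_s: 20.32
tcp_pos: [0.5341, 0.3894, 0.031]
eef_rot: [-179.9, 0.1, -90.0]
contact_force: [0.2, 0.1, 0.6]
gripper_width: 0.0746
```

step_arm(
  motion=[
    [0.04,0,0,0,0],
    [0.04,0,0,0,0],
    [0.04,0,0,0,0],
    [0.04,0,0,0,0],
  ],
)

```text
time_s: 20.82
tcp_pos: [0.5334, 0.389, 0.03]
eef_rot: [180.0, 0.0, -90.0]
contact_force: [-0.7, -0.2, 2.3]
gripper_width: 0.0489
```

step_arm(
  motion=[
    [0.04,0,0,-0.02,0],
    [0.04,0,0,-0.06,0],
    [0.04,0,0,-0.1,0],
    [0.04,0.02,0.033,-0.12,0],
    [0.04,0.045,0.073,-0.12,0],
  ],
)

```text
time_s: 21.45
tcp_pos: [0.4605, 0.3443, 0.1509]
eef_rot: [-179.9, 0.1, -90.0]
contact_force: [-1.1, 0.6, -2.7]
gripper_width: 0.0485
```

step_arm(
  motion=[
    [0.04,0.025,0.04,0,0],
    [0.04,0.045,0.073,0,0],
    [0.04,0.0555,0.09,0,0],
    [0.04,0.0555,0.09,0.03,0],
    [0.04,0.0555,0.09,0.06,0],
  ],
)

```text
time_s: 22.08
tcp_pos: [0.3703, 0.2886, 0.0895]
eef_rot: [-180.0, 0.1, -90.0]
contact_force: [0.9, 1.0, -3.2]
gripper_width: 0.0492
```

step_arm(
  motion=[
    [0.04,0,0,0.01,0],
    [0.04,0,0,0.015,0],
    [0.04,0,0,0.015,0],
  ],
)

```text
time_s: 22.45
tcp_pos: [0.3707, 0.2888, 0.0751]
eef_rot: [-180.0, 0.0, -90.0]
contact_force: [0.5, 0.2, -2.6]
gripper_width: 0.049
```

Run:
```python
from h import *
for n in ("side","scene","wrist"):
    c=capture(n); save(c,n+"2")
    if n!="wrist":
        im=c["image"]; p=np.linalg.inv(c["pose"])@[.371,.289,.04,1]; u=int(p[0]/p[2]*c["fx"]+c["cx"]);v=int(p[1]/p[2]*c["fy"]+c["cy"])
        cv2.imwrite(f"pics/{n}2c.png",cv2.resize(im[max(v-60,0):v+60,max(u-60,0):u+60,::-1],None,fx=4,fy=4))
```

```text
(no output)
```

View pics/side2c.png

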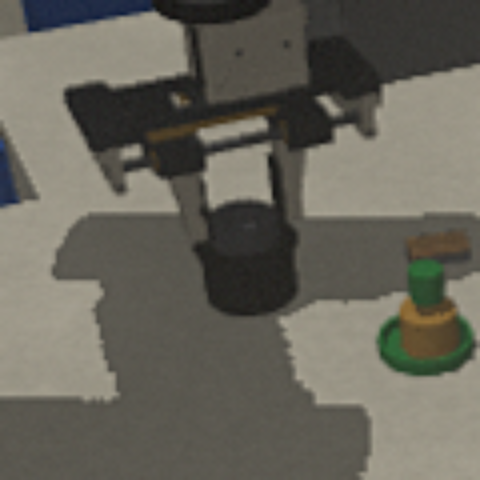

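View pics/wrist2.png

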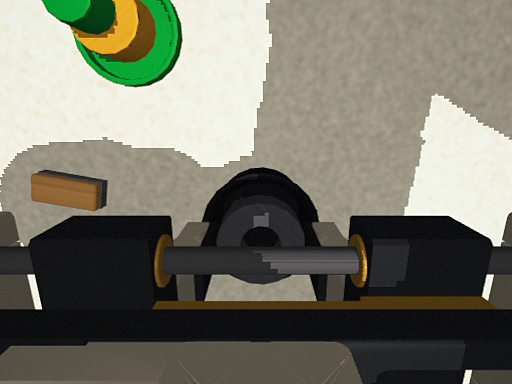

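The side crop shows the ring centred over the tube mouth at about (248,225). In the wrist view, ring and tube are both centred near column 261. Lowering and releasing.

step_arm(
  motion=[
    [0.04,0,0,0.005,0],
    [0.04,0,0,0.0085,0],
    [0.04,0,0,0.0085,0],
    [0.04,0,0,0.0085,0],
  ],
)

```text
time_s: 23.1
tcp_pos: [0.3705, 0.2885, 0.0662]
eef_rot: [180.0, -0.0, -90.0]
contact_force: [0.4, 0.1, -2.9]
gripper_width: 0.0489
```

step_arm(
  motion=[
    [0.075,0,0,0,0],
    [0.075,0,0,0,0],
    [0.075,0,0,0,0],
    [0.075,0,0,-0.03,0],
    [0.075,0,0,-0.08,0],
  ],
)

```text
time_s: 23.72
tcp_pos: [0.3699, 0.2875, 0.146]
eef_rot: [179.9, -0.2, -90.0]
contact_force: [0.3, 1.1, -1.2]
gripper_width: 0.0746
```

```bash
cat > t.py <<'E'
from h import *
import sys
for n in ("side","scene","wrist"):
    c=capture(n); save(c,n+sys.argv[1])
    P=pts(c);k=(np.hypot(P[:,0]-.3712,P[:,1]-.2885)<.024)&(P[:,2]<.06);Q=P[k]
    if len(Q)>5: print(n,len(Q),"z med",np.median(Q[:,2]).round(4),np.percentile(Q[:,2],[5,95]).round(4))
    z=float(sys.argv[2]); T=Q[abs(Q[:,2]-z)<.004]
    if len(T)>20:
        A=np.c_[T[:,:2]-T[:,:2].mean(0),np.ones(len(T))];s=np.linalg.lstsq(A,T[:,2],rcond=None)[0]
        print(len(T),"plane",s.round(3),((T.max(0)+T.min(0))/2).round(4))
E
python3 t.py 3 0.024
```

```text
side 46 z med 0.0227 [0.0187 0.0253]
40 plane [-0.029  0.024  0.023] [0.3728 0.3005 0.023 ]
scene 145 z med 0.0226 [0.0075 0.0251]
110 plane [0.044 0.001 0.023] [0.3668 0.2892 0.0232]
wrist 2073 z med 0.0242 [0.0062 0.0255]
1586 plane [-0.006  0.004  0.024] [0.3707 0.289  0.0234]
```

step_arm(
  motion=[
    [0.075,0.05,-0.02,-0.01,0],
    [0.075,0.1,-0.04,-0.01,0],
    [0.075,0.155,-0.06,-0.01,0],
    [0.075,0.21,-0.075,-0.01,0],
    [0.075,0.265,-0.0885,-0.01,0],
  ],
)

```text
time_s: 24.5
tcp_pos: [0.4589, 0.0216, 0.1557]
eef_rot: [180.0, -0.0, -90.0]
contact_force: [1.5, 0.2, 0.2]
gripper_width: 0.0751
```

step_arm(
  motion=[
    [0.075,0.055,0,0.01,0],
    [0.075,0.11,0,0.01,0],
    [0.075,0.16,0,0.02,0],
    [0.075,0.19,0,0.03,0],
    [0.075,0.196,0,0.06,0],
  ],
)

```text
time_s: 25.12
tcp_pos: [0.4593, -0.1744, 0.096]
eef_rot: [-179.9, -0.0, -90.1]
contact_force: [-0.3, -0.2, -1.1]
gripper_width: 0.0749
```

Run:
```python
from h import *
import m
m.run(("scene","side"),["ring_brass"])
save(capture("wrist"),"wrist4"); print(r.get_state()["tcp_pos"])
```

```text
scene ring_brass 184 z 0.0174 mean [ 0.46   -0.1719] mid [ 0.4596 -0.1717] enc 0.4596 -0.1713 r 0.0256
side ring_brass 260 z 0.0177 mean [ 0.4585 -0.1744] mid [ 0.459  -0.1732] enc 0.4583 -0.1735 r 0.0255
[ 0.45725112 -0.17284564  0.0946689 ]
```

View pics/wrist4.png

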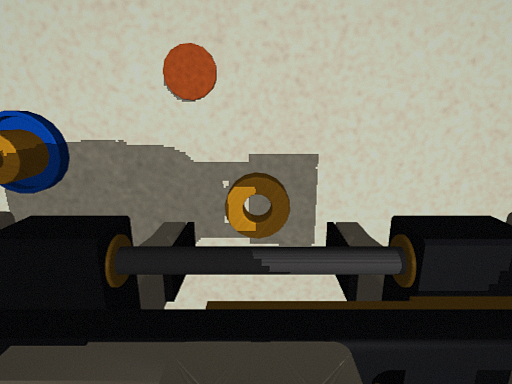

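The brass ring is at (258,205), midway between the fingers, and the space beside it is clear. Descending.

step_arm(
  motion=[
    [0.075,0,0,0.03,0],
    [0.075,0,0,0.055,0],
    [0.075,0,0,0.0665,0],
    [0.075,0,0,0.0665,0],
    [0.075,0,0,0.0665,0],
  ],
)

```text
time_s: 25.9
tcp_pos: [0.4598, -0.1723, 0.0308]
eef_rot: [-179.9, -0.0, -90.0]
contact_force: [0.5, 0.4, 0.7]
gripper_width: 0.0753
```

step_arm(
  motion=[
    [0.04,0,0,0,0],
    [0.04,0,0,0,0],
    [0.04,0,0,0,0],
    [0.04,0,0,0,0],
  ],
)

```text
time_s: 26.4
tcp_pos: [0.4589, -0.1726, 0.03]
eef_rot: [180.0, -0.0, -90.0]
contact_force: [-0.8, 0.4, 4.7]
gripper_width: 0.0492
```

step_arm(
  motion=[
    [0.04,0,0,-0.02,0],
    [0.04,0,0,-0.06,0],
    [0.04,0,0,-0.11,0],
    [0.04,-0.03,0,-0.13,0],
    [0.04,-0.07,0,-0.13,0],
  ],
)

```text
time_s: 27.02
tcp_pos: [0.4598, -0.1021, 0.1614]
eef_rot: [-179.8, 0.0, -90.1]
contact_force: [-0.0, 0.5, -3.1]
gripper_width: 0.0489
```

step_arm(
  motion=[
    [0.04,-0.05,0,0,0],
    [0.04,-0.1,0,0,0],
    [0.04,-0.15,0.01,0,0],
    [0.04,-0.2,0.025,0,0],
    [0.04,-0.25,0.04,0,0],
  ],
)

```text
time_s: 27.65
tcp_pos: [0.4181, 0.1489, 0.1596]
eef_rot: [180.0, 0.0, -90.0]
contact_force: [2.0, 0.9, -2.1]
gripper_width: 0.0491
```

step_arm(
  motion=[
    [0.04,-0.05,0.017,0,0],
    [0.04,-0.1,0.034,0,0],
    [0.04,-0.13,0.044,0,0],
    [0.04,-0.141,0.048,0,0],
    [0.04,-0.141,0.048,0.04,0],
  ],
)

```text
time_s: 28.28
tcp_pos: [0.372, 0.2909, 0.1213]
eef_rot: [-179.8, 0.3, -89.9]
contact_force: [0.2, -0.1, -1.7]
gripper_width: 0.049
```

step_arm(
  motion=[
    [0.04,0,0,0.03,0],
    [0.04,0,0,0.045,0],
    [0.04,0,0,0.045,0],
    [0.04,0,0,0.045,0],
  ],
)

```text
time_s: 28.78
tcp_pos: [0.3714, 0.2884, 0.0753]
eef_rot: [-180.0, 0.0, -90.0]
contact_force: [0.5, 0.2, -1.0]
gripper_width: 0.049
```

Run:
```python
from h import *
save(capture("wrist"),"wrist5")
```

```text
(no output)
```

View pics/wrist5.png

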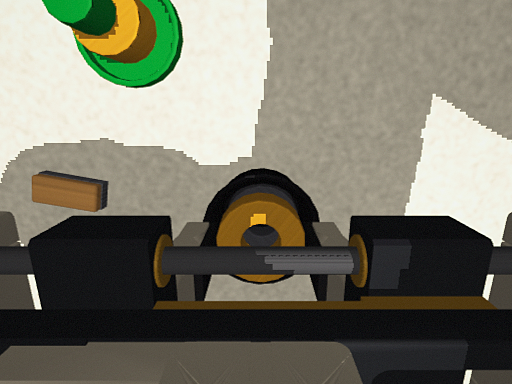

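The brass ring is centred at (260,235) over the tube mouth, the same as the steel ring was. Lowering and releasing.

step_arm(
  motion=[
    [0.04,0,0,0.005,0],
    [0.04,0,0,0.0085,0],
    [0.04,0,0,0.0085,0],
    [0.04,0,0,0.0085,0],
  ],
)

```text
time_s: 29.32
tcp_pos: [0.371, 0.2885, 0.0663]
eef_rot: [-180.0, -0.0, -90.0]
contact_force: [0.7, 0.2, -1.6]
gripper_width: 0.049
```

step_arm(
  motion=[
    [0.075,0,0,0,0],
    [0.075,0,0,0,0],
    [0.075,0,0,0,0],
    [0.075,0,0,-0.03,0],
    [0.075,0,0,-0.08,0],
  ],
)

```text
time_s: 29.95
tcp_pos: [0.3704, 0.2875, 0.1459]
eef_rot: [179.9, -0.2, -90.0]
contact_force: [0.6, 0.8, 0.1]
gripper_width: 0.0751
```

```bash
python3 t.py 6 0.042
python3 - <<'E'
from k import *
for x,y in ((.624,.196),(.456,.169),(.635,-.214)): knob(x,y,("side","scene"))
print([d["location"] for d in spotter.tip_of("scene","beaker")])
E
```

```text
side 122 z med 0.0404 [0.0316 0.0429]
97 plane [-0.009 -0.003  0.041] [0.3715 0.2879 0.0414]
scene 224 z med 0.0412 [0.0281 0.0435]
174 plane [-0.001 -0.001  0.042] [0.3712 0.2885 0.0412]
wrist 2401 z med 0.0422 [0.0064 0.0435]
1851 plane [-0.006  0.001  0.042] [0.3711 0.2885 0.0414]
side 53 mid [0.6248 0.193  0.0615] max [0.6364 0.2057 0.0676]
scene 120 mid [0.6247 0.1955 0.0623] max [0.6373 0.2066 0.0688]
side 61 mid [0.4579 0.1674 0.0616] max [0.4687 0.1795 0.0676]
scene 90 mid [0.4583 0.1679 0.0618] max [0.4697 0.1795 0.0682]
side 100 mid [ 0.6339 -0.2148  0.0619] max [ 0.6448 -0.2034  0.0687]
scene 104 mid [ 0.6357 -0.2123  0.0617] max [ 0.6486 -0.201   0.0679]
[[0.6755, -0.0141, 0.0011]]
```

View pics/scene6.png

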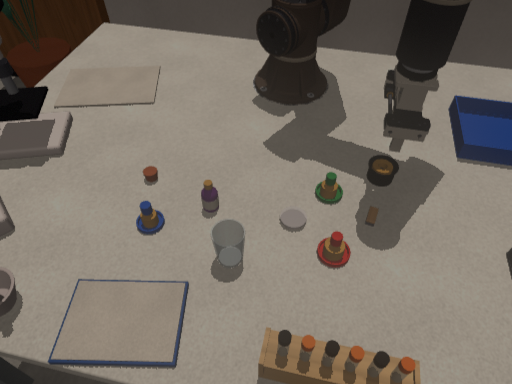

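View pics/wrist6.png

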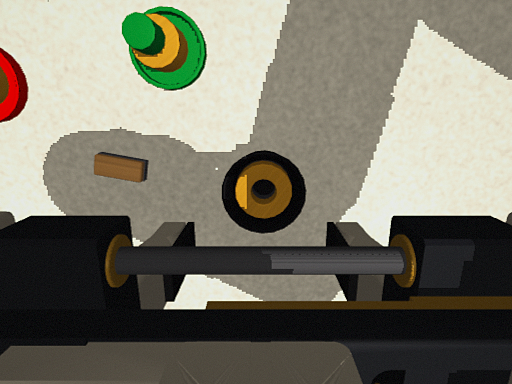

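The pictures show the brass ring flat in the tube at (263,190) in the wrist view. The weights stand in their cups at scene (335,248) red, (330,187) green and (150,217) blue, and the beaker at (229,243) hasn't moved. The gripper touches nothing, so I'm handing in.

```bash
python3 -c "
from h import *
print(r.get_state()['qd'].round(2)); print(workorder.close_job())"
```

```text
[-0.04 -0.11  0.3   0.13 -0.11 -0.  ]
the job is handed in; nothing more can be done
None
```

I put all three knobbed weights in their matching cups and both rings in the tube, steel first and brass on top, then handed the job in at about 30 s on the robot's clock. No verdict was reported.

My last checks before handing in all agreed:
- **Weights:** each stands in its cup about 1–4 mm from the cup centre, with its knob top about 67–68 mm above the table, against an expected 66 mm. I judged them upright from the pictures and did not measure the tilt.
- **Rings:** the steel ring's top was at 23–24 mm before the brass ring went in. The brass ring's top is now at about 42 mm, within about 0.5 mm of my measured tube axis, and level within about 0.01 rad.
- **Beaker:** it reads where it was at the start, within the few millimetres the camera networks are good to.
- **Gripper:** open, clear of everything, and at rest.

When I set down the green weight, it pressed on the cup floor with about 16 N for a moment, more than the 4–6 N of the other two. I eased off before letting go, and it stayed put.

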